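# Set the stock tags of the parts bins

## Task

Set the flip tags on the board in front of the four parts bins so that only the full bins show green; the bins that are empty or nearly empty must show red. Flip each wrong tag over gently with a fingertip, never pinching it, and leave the bins and everything else on the bench where they are.

Things in the scene. Friction and masses are not known exactly. Their poses are not given: they have to be found in the camera images.
- tag_board: grey painted plank lying fixed on the bench, 120 x 660 x 18 mm high, that carries the four tag holders in a row along its y axis; origin at the centre of its underside, x axis pointing from the robot's side towards the bins. It stands anywhere within some 12 cm and turned by up to 0.15 rad
- bin_couplings: loose blue open-topped parts bin, FULL: heaped with grey plastic pipe couplings. 180 mm deep (x), 125 mm wide (y), 78 mm high at the back, 40 mm at the front (-x, towards the tags); contents at most 90 mm high. Origin at the centre of its underside. The bins stand 160 mm apart in a row behind the tag board, in any order
- holder_couplings: fixed V-shaped steel holder of bin_couplings's flip tag, on the tag board 165 mm in front of the bin's centre, same yaw. Origin at the centre of its underside (board top), x to the bin, y left, z up. The tag's hinge line is along x, 20 mm above the origin. The V's fixed wings lean out to +y and -y and end 47 mm above the origin, 24 mm to each side; it is 96 mm long in x
- tag_couplings (a joint): flip tag of bin_couplings: angle of its leaf from upright, rad. +0.66: rests on the right (-y) wing, shows GREEN on top; -0.66: rests on the left wing, shows RED. Leaf about 45 g, 80 mm (x) x 3 mm, free edge 70 mm from the hinge (at rest 75 mm above holder origin, 43 mm to the side), well proud of the wing. Push it sideways from underneath; it turns freely and past upright falls over by itself
- bin_nipples: loose blue open-topped parts bin, FULL: heaped with brass hex nipples. 180 mm deep (x), 125 mm wide (y), 78 mm high at the back, 40 mm at the front (-x, towards the tags); contents at most 90 mm high. Origin at the centre of its underside. The bins stand 160 mm apart in a row behind the tag board, in any order
- holder_nipples: fixed V-shaped steel holder of bin_nipples's flip tag, on the tag board 165 mm in front of the bin's centre, same yaw. Origin at the centre of its underside (board top), x to the bin, y left, z up. The tag's hinge line is along x, 20 mm above the origin. The V's fixed wings lean out to +y and -y and end 47 mm above the origin, 24 mm to each side; it is 96 mm long in x
- tag_nipples (a joint): flip tag of bin_nipples: angle of its leaf from upright, rad. +0.66: rests on the right (-y) wing, shows GREEN on top; -0.66: rests on the left wing, shows RED. Leaf about 45 g, 80 mm (x) x 3 mm, free edge 70 mm from the hinge (at rest 75 mm above holder origin, 43 mm to the side), well proud of the wing. Push it sideways from underneath; it turns freely and past upright falls over by itself
- bin_caps: loose blue open-topped parts bin, NOT FULL: only two black end caps are left on its floor. 180 mm deep (x), 125 mm wide (y), 78 mm high at the back, 40 mm at the front (-x, towards the tags); contents at most 90 mm high. Origin at the centre of its underside. The bins stand 160 mm apart in a row behind the tag board, in any order
- holder_caps: fixed V-shaped steel holder of bin_caps's flip tag, on the tag board 165 mm in front of the bin's centre, same yaw. Origin at the centre of its underside (board top), x to the bin, y left, z up. The tag's hinge line is along x, 20 mm above the origin. The V's fixed wings lean out to +y and -y and end 47 mm above the origin, 24 mm to each side; it is 96 mm long in x
- tag_caps (a joint): flip tag of bin_caps: angle of its leaf from upright, rad. +0.66: rests on the right (-y) wing, shows GREEN on top; -0.66: rests on the left wing, shows RED. Leaf about 45 g, 80 mm (x) x 3 mm, free edge 70 mm from the hinge (at rest 75 mm above holder origin, 43 mm to the side), well proud of the wing. Push it sideways from underneath; it turns freely and past upright falls over by itself
- bin_elbows: loose blue open-topped parts bin, NOT FULL: quite empty. 180 mm deep (x), 125 mm wide (y), 78 mm high at the back, 40 mm at the front (-x, towards the tags); contents at most 90 mm high. Origin at the centre of its underside. The bins stand 160 mm apart in a row behind the tag board, in any order
- holder_elbows: fixed V-shaped steel holder of bin_elbows's flip tag, on the tag board 165 mm in front of the bin's centre, same yaw. Origin at the centre of its underside (board top), x to the bin, y left, z up. The tag's hinge line is along x, 20 mm above the origin. The V's fixed wings lean out to +y and -y and end 47 mm above the origin, 24 mm to each side; it is 96 mm long in x
- tag_elbows (a joint): flip tag of bin_elbows: angle of its leaf from upright, rad. +0.66: rests on the right (-y) wing, shows GREEN on top; -0.66: rests on the left wing, shows RED. Leaf about 45 g, 80 mm (x) x 3 mm, free edge 70 mm from the hinge (at rest 75 mm above holder origin, 43 mm to the side), well proud of the wing. Push it sideways from underneath; it turns freely and past upright falls over by itself
- spray_can: loose green spray can, 58 mm across, 170 mm high, standing; origin at the centre of its underside
- glue_bottle: loose pale blue glue bottle with white cap, 42 mm across, 125 mm high, standing; origin at the centre of its underside
- tape_roll: loose roll of yellow tape lying flat, 92 mm across, 24 mm high; origin at the centre of its underside
- screwdriver: loose screwdriver with a red handle lying on the bench, 190 mm long; its x axis points from handle to tip
- loose_coupling: loose grey plastic pipe coupling standing on end on the bench near the tag board, 35 mm across, 36 mm high; origin at the centre of its underside
- loose_nipple: loose brass hex nipple standing on end on the bench near the tag board, 29 mm across, 40 mm high; origin at the centre of its underside
- pipe_cutter: loose red and black pipe cutter lying on the bench, about 135 mm long, 30 mm high; origin on its underside near the red head

How it is judged:
At the end, for the whole second after the job is handed in: The tags of bin_couplings and bin_nipples lie to the right showing green (joint above 0.58 rad), the tags of bin_caps and bin_elbows lie to the left showing red (joint below -0.58 rad), all four at rest (under 0.1 rad/s) (value of joint each of tag_couplings, tag_nipples above 0.58 rad and value of joint each of tag_caps, tag_elbows below -0.58 rad and velocity of joint tag_couplings between -0.1 and 0.1 rad/s and velocity of joint tag_nipples between -0.1 and 0.1 rad/s and velocity of joint tag_caps between -0.1 and 0.1 rad/s and velocity of joint tag_elbows between -0.1 and 0.1 rad/s); the robot touches nothing.
It fails at once if a tag or its holder is pinched or pressed hard (over 18 N from the fingers) (contact force between the fingers and holder_couplings above 18 N or contact force between the fingers and holder_nipples above 18 N or contact force between the fingers and holder_caps above 18 N or contact force between the fingers and holder_elbows above 18 N).
It fails at once if a bin is lifted or shifted by more than 15 mm (distance of any of bin_couplings, bin_nipples, bin_caps, bin_elbows from where it was at the start of the episode above 0.015 m).
It fails at once if another loose thing on the bench is lifted, knocked or shifted by more than 20 mm (distance of any of spray_can, glue_bottle, tape_roll, screwdriver, loose_coupling, loose_nipple, pipe_cutter from where it was at the start of the episode above 0.02 m).
It also fails if it takes over 48 s, if anything falls off the work surface, if the arm or the gripper's body presses on something with over 40 N, if the wrist force passes 120 N, or if a joint passes its speed limit or range.

## Robot

A 7-joint arm with a two-finger parallel gripper is mounted at the origin on the work surface. World frame = base frame: x ahead of the robot, y to its left, z up, the work surface at z = 0. Lengths are in m, angles in rad, forces in N, time in s.
With the tool pointing down it reaches from about 0.4 to 0.85 m from the base axis. Payload 10.4 kg.
Tool frame: the origin (TCP) lies at the very end of the fingers, on their centre line; the grasp point (between the pads) lies 19 mm behind it; z points along the fingers, y is the line along which they close (so a half turn about z gives the same grasp; the last joint's range is limited). The gripper opens to 85 mm and grips with 20 to 120 N. Pads are 22 mm wide; open, the fingers measure 114 mm over their backs; the gripper's body (76 mm by 85 mm) begins 54 mm behind the grasp point. The pads swing forward as they close: fully open they stand 13 mm farther back than shut.
Start: joints at [1.209, 0.332, -0.065, 1.46, 0.022, 1.35, -0.088], TCP at [0.208, -0.589, 0.231] pointing down, gripper open.
Joint ranges: [-2.6, 2.6], [-0.5, 2.12], [-1.47, 1.34], [0.16, 2.42], [-1.27, 4.41], [0.06, 2.06], [-2.6, 2.6]. Speed limits (rad/s): [2.22, 2.22, 2.79, 2.79, 3.14, 3.14, 3.14].

## Interface

Orientations are given as a unit quaternion [x, y, z, w].
In Python, from workcell import * gives the robot as it stands.
- The arm moves only by the tool step_arm, never from a script. Its argument "commands" is one flat list of numbers, 7 for each row, row after row: the finger opening in mm, from 0 to 85.4, then the shift along the world's x, y, z as a fraction of full scale, then the turn, a rotation vector about the world's x, y, z as a fraction of full scale. A call has exactly 10 rows; each row is the pose to reach, as a shift and turn from the pose commanded when the call began, turning the shorter way round; what a row does not reach only later rows make up. Full scale, the value 1, is 0.6 m for a shift and pi rad for a turn. A row lasts 1/8 s, in which the tool goes at most 62.5 mm and 10.7 degrees, less where a joint would pass 70% of its speed; a pose out of reach is approached as far as the arm can. A call with a number of a shift or a turn outside -1 to 1 is refused whole. A call with a gripper value outside its range is refused whole. The fingers move at their own pace and stop on an object; "squeeze" is the grip in N (left out, the last holds). Time passes only in rows, so rows that repeat a pose let the fingers close, or fill a call up. It gives the time, the measured TCP pose, the force, the opening and the grip force at its end, in the units of the state.
- get_obs(): the state, without advancing time (a new reading comes with each control period).
- camera(name): name is "side" or "top" or "wrist"; returns the picture (384x512x3 uint8, red, green, blue); there is no depth.
- camera_params(name): a dict with "mtx" (3x3 intrinsics, pixels), "dist" ([k1, k2, p1, p2, k3] as OpenCV has them; the pictures are not rectified), "extrinsics" (4x4, takes a point from world to camera coordinates); the wrist camera has in their place "tool_from_camera" (4x4, takes a point from camera to tool coordinates, whose origin is the TCP and whose axes are the flange's). Camera axes: x right, y down, z forward; pixel columns grow to the right and rows downward; lengths in m; the calibration is good to about 2 mm. A picture is of the moment at which its call begins: read the wrist's pose just before it. camera_params takes no time and is no camera call.
- hand_in(): hands the job in; it is judged then, once.
The state is a dict: "clock": time; "joint_pos": joint angles; "joint_velocities": joint speeds; "tau": joint torques, N m; "position": TCP position; "ee_rot": TCP orientation; "ft_force": force on the tool from outside, world axes, zero at the start; "torque": the same for the moment, N m; "grip_width": opening from 0.0 (shut) to 1.0 (fully open); "grasp_force": force on a finger pad.
Only numpy, scipy, OpenCV 4.12 (cv2) and the standard library are available. Lean on these libraries where they do the work, as an engineer would, in place of code of your own. Each camera call takes 0.05 s, during which the arm holds its last target. There are 200 camera calls.

## Working session

There is one attempt and no reset: what is moved stays moved. The work goes in short steps, Python scripts to look and compute and a tool call to move; the robot and the scene stay as the last step left them, time stands still between calls to the robot, and variables do not carry over. Pictures are saved under pics/ and viewed, at most 10 in all, crops included, and the job is handed in when it is done.

Besides the shell and the picture viewer there is one more tool, called after ">>>" as name(argument=value, ...), one argument or row to a line, values as JSON. step_arm: Moves the arm, as the interface text tells. Its arguments: {"type":"object","properties":{"commands":{"type":"array","items":{"type":"number"}},"squeeze":{"type":"number"}},"required":["commands"]}

```bash
mkdir -p pics; python3 - <<'E'
from workcell import *
import cv2,numpy as np
o=get_obs(); print({k:np.round(o[k],3).tolist() for k in ("clock","position","ee_rot","grip_width")})
for n in("top","side"):
    im=camera(n); cv2.imwrite(f"pics/{n}0.png",cv2.resize(im[:,:,::-1],(800,600)))
    np.save(f"pics/{n}0.npy",im)
    p=camera_params(n); print(n,np.round(p["mtx"],1).tolist(),np.round(p["dist"],3),np.round(p["extrinsics"],3).tolist())
E
```

```text
{'clock': 0.0, 'position': [0.208, -0.589, 0.231], 'ee_rot': [0.986, 0.169, -0.0, -0.001], 'grip_width': 0.998}
top [[433.8, 0.0, 262.4], [0.0, 433.8, 189.7], [0.0, 0.0, 1.0]] [-0.055  0.     0.     0.     0.   ] [[0.022, -1.0, 0.012, -0.03], [-0.997, -0.023, -0.077, 0.512], [0.077, -0.01, -0.997, 1.627], [0.0, 0.0, 0.0, 1.0]]
side [[388.3, 0.0, 256.5], [0.0, 388.3, 193.9], [0.0, 0.0, 1.0]] [-0.074  0.     0.     0.     0.   ] [[-0.991, -0.132, -0.003, 0.533], [-0.097, 0.743, -0.663, 0.12], [0.09, -0.657, -0.749, 1.158], [0.0, 0.0, 0.0, 1.0]]
```

View pics/top0.png

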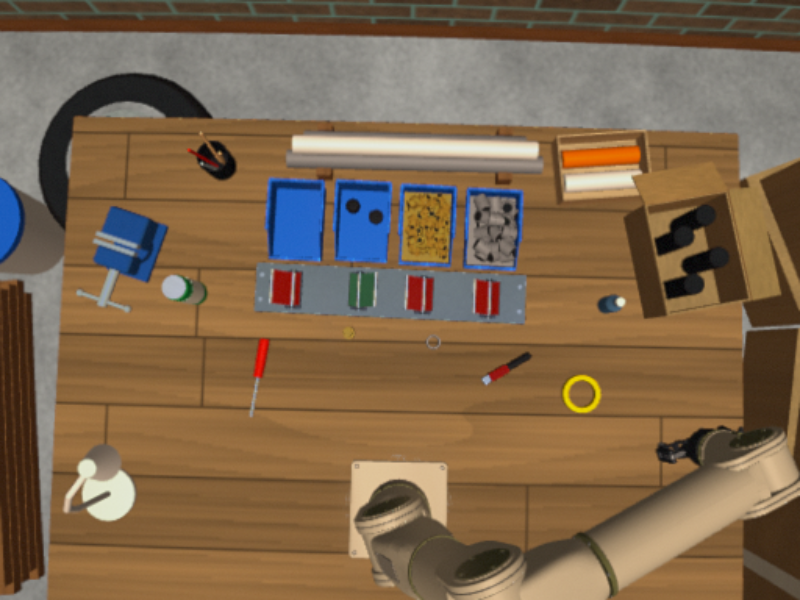

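View pics/side0.png

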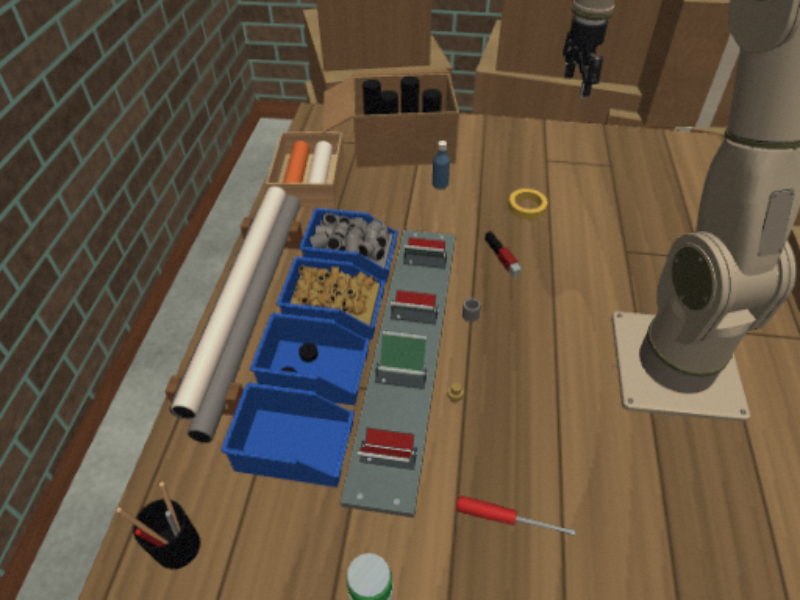

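The bins from left to right are elbows, caps, nipples and couplings. Their tags, at 800-px coordinates (287,287), (361,290), (419,294) and (487,297), show red, green, red and red. That means caps has to flip left, and nipples and couplings have to flip right.

```bash
cat >h.py <<'E'
import cv2,numpy as np
from workcell import *
def cast(n,px,z):
    p=camera_params(n);E=np.array(p["extrinsics"])
    u=cv2.undistortPoints(np.array(px,float).reshape(-1,1,2),np.array(p["mtx"]),np.array(p["dist"]))[:,0]
    d=np.c_[u,np.ones(len(u))]@E[:3,:3]; c=-E[:3,:3].T@E[:3,3]
    return c+d*((z-c[2])/d[:,2])[:,None]
E
python3 - <<'E'
from h import *
im=np.load("pics/top0.npy"); h=cv2.cvtColor(im,cv2.COLOR_RGB2HSV)
roi=np.zeros(h.shape[:2],np.uint8); roi[165:210,155:345]=255
g=cv2.inRange(h,(90,15,50),(125,110,200))&roi
g=cv2.morphologyEx(g,cv2.MORPH_OPEN,np.ones((3,3)))
c=max(cv2.findContours(g,0,2)[0],key=cv2.contourArea)
b=cast("top",cv2.boxPoints(cv2.minAreaRect(c)),.018); print("board",b.round(3).tolist(),b.mean(0).round(3))
r,l=[],[]
e=b-np.roll(b,1,0); e=e[np.argmax(np.linalg.norm(e,axis=1))]; e=e*np.sign(e[1]); e/=np.linalg.norm(e); print("y axis",e.round(3))
red=(cv2.inRange(h,(0,120,60),(8,255,255))|cv2.inRange(h,(172,120,60),(180,255,255)))&roi
grn=cv2.inRange(h,(45,60,30),(85,255,255))&roi
for nm,m,s in(("red",red,1),("green",grn,-1)):
    for c in cv2.findContours(m,0,2)[0]:
        if cv2.contourArea(c)<60: continue
        ctr,wh,a=cv2.minAreaRect(c); P=cast("top",[ctr],.066)[0]
        print(nm,np.round(ctr,1),np.round(wh,1),"leaf",P.round(3),"hinge",(P-s*.0215*e).round(3))
E
```

```text
board [[0.471, 0.357, 0.018], [0.587, 0.356, 0.018], [0.571, -0.299, 0.018], [0.455, -0.295, 0.018]] [0.521 0.03  0.018]
y axis [ 0.025  1.    -0.   ]
red [316.5 190.5] [ 4.7 21.1] leaf [ 0.51  -0.217  0.066] hinge [ 0.51  -0.239  0.066]
red [307.9 189.6] [ 7.5 21. ] leaf [ 0.513 -0.185  0.066] hinge [ 0.512 -0.207  0.066]
red [274. 188.] [20.  4.] leaf [ 0.516 -0.06   0.066] hinge [ 0.515 -0.082  0.066]
red [265.5 187. ] [ 9. 22.] leaf [ 0.519 -0.029  0.066] hinge [ 0.518 -0.05   0.066]
red [180.2 183.5] [11.7 21. ] leaf [0.525 0.287 0.066] hinge [0.524 0.265 0.066]
green [225.4 185. ] [ 4.4 20.2] leaf [0.523 0.119 0.066] hinge [0.524 0.141 0.066]
green [234. 185.] [22.  8.] leaf [0.524 0.088 0.066] hinge [0.524 0.109 0.066]
```

>>> step_arm(
  commands=[0,0.513,0.765,0,0,0,-0.116,0,0.513,0.765,0,0,0,-0.116,0,0.513,0.765,0,0,0,-0.116,0,0.513,0.765,0,0,0,-0.116,0,0.513,0.765,0,0,0,-0.116,0,0.513,0.765,0,0,0,-0.116,0,0.513,0.765,0,0,0,-0.116,0,0.513,0.765,0,0,0,-0.116,0,0.513,0.765,0,0,0,-0.116,0,0.513,0.765,0,0,0,-0.116],
)

```text
clock: 1.35
position: [0.5171, -0.1256, 0.231]
ee_rot: [1.0, -0.009, 0.0, -0.001]
ft_force: [-1.6, 0.1, 0.3]
grip_width: 0.002
grasp_force: 0.0
```

>>> step_arm(
  commands=[0,0,0,0,0,0,0,0,0,0,0,0,0,0,0,0,0,0,0,0,0,0,0,0,0,0,0,0,0,0,0,0,0,0,0,0,0,0,0,0,0,0,0,0,0,0,0,0,0,0,0,0,0,0,0,0,0,0,0,0,0,0,0,0,0,0,0,0,0,0],
)

```text
clock: 2.6
position: [0.5155, -0.1305, 0.2313]
ee_rot: [1.0, -0.013, -0.0, 0.0]
ft_force: [-0.6, 0.4, -0.7]
grip_width: -0.002
grasp_force: 0.0
```

```bash
python3 - <<'E'
from h import *
o=get_obs(); print({k:np.round(o[k],3).tolist() for k in ("clock","position","ee_rot","grip_width","ft_force")})
im=camera("wrist"); cv2.imwrite("pics/w1.png",im[:,:,::-1])
p=camera_params("wrist");T=np.array(p["tool_from_camera"])
from scipy.spatial.transform import Rotation as R
W=np.eye(4);W[:3,:3]=R.from_quat(o["ee_rot"]).as_matrix();W[:3,3]=o["position"]
E=np.linalg.inv(W@T)
for n,y,s in(("caps",.109,-1),("nip",-.051,1),("coup",-.209,1)):
    x=.5185+.025*(y+.03)
    for P in([x,y,.038],[x-.04,y+s*.043,.093],[x+.04,y+s*.043,.093]):
        print(n,np.round(P,3),cv2.projectPoints(np.array([P]),cv2.Rodrigues(E[:3,:3])[0],E[:3,3],np.array(p["mtx"]),np.array(p["dist"]))[0].round(0).tolist())
E
```

```text
{'clock': 2.6, 'position': [0.516, -0.13, 0.231], 'ee_rot': [1.0, -0.013, -0.0, 0.0], 'grip_width': -0.002, 'ft_force': [-0.55, 0.358, -0.726]}
caps [0.522 0.109 0.038] [[[36.0, 173.0]]]
caps [0.482 0.066 0.093] [[[51.0, 225.0]]]
caps [0.562 0.066 0.093] [[[33.0, 142.0]]]
nip [ 0.518 -0.051  0.038] [[[179.0, 172.0]]]
nip [ 0.478 -0.008  0.093] [[[125.0, 227.0]]]
nip [ 0.558 -0.008  0.093] [[[113.0, 143.0]]]
coup [ 0.514 -0.209  0.038] [[[326.0, 172.0]]]
coup [ 0.474 -0.166  0.093] [[[292.0, 227.0]]]
coup [ 0.554 -0.166  0.093] [[[292.0, 142.0]]]
```

View pics/w1.png

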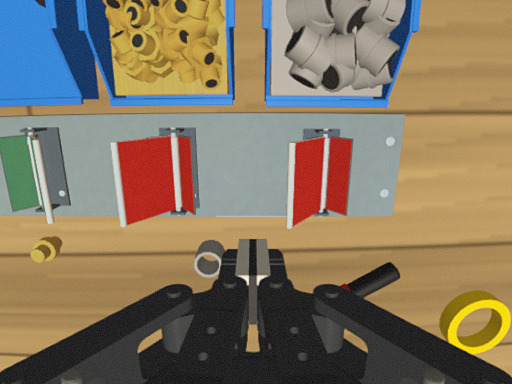

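The wrist view agrees with my estimates to about 2 mm. The free edge of the couplings tag is at pixels (291,227)–(292,142), and the nipples edge is at (122,225)–(115,143). I'll descend between those two tags.

>>> step_arm(
  commands=[0,0,0,-0.06,0,0,0,0,0,0,-0.12,0,0,0,0,0,0,-0.18,0,0,0,0,0,0,-0.22,0,0,0,0,0,0,-0.24,0,0,0,0,0,0,-0.258,0,0,0,0,0,0,-0.258,0,0,0,0,0,0,-0.258,0,0,0,0,0,0,-0.258,0,0,0,0,0,0,-0.258,0,0,0],
)

```text
clock: 3.9
position: [0.5158, -0.1306, 0.0769]
ee_rot: [1.0, -0.013, 0.0, 0.0]
ft_force: [-0.0, 0.6, 0.3]
grip_width: -0.001
grasp_force: 0.0
```

>>> step_arm(
  commands=[0,0,-0.012,0,0,0,0,0,0,-0.025,0,0,0,0,0,0,-0.04,0,0,0,0,0,0,-0.055,0,0,0,0,0,0,-0.07,0,0,0,0,0,0,-0.085,0,0,0,0,0,0,-0.1,0,0,0,0,0,0,-0.115,0,0,0,0,0,0,-0.13,0,0,0,0,0,0,-0.13,0,0,0],
)

```text
invalid input
```

```bash
python3 - <<'E'
from h import *
o=get_obs(); print({k:np.round(o[k],3).tolist() for k in ("clock","position","ft_force")})
im=camera("side"); cv2.imwrite("pics/s2.png",cv2.resize(im[100:300,130:400,::-1],None,fx=2.5,fy=2.5))
E
```

```text
{'clock': 3.9, 'position': [0.516, -0.131, 0.077], 'ft_force': [-0.008, 0.574, 0.254]}
```

View pics/s2.png

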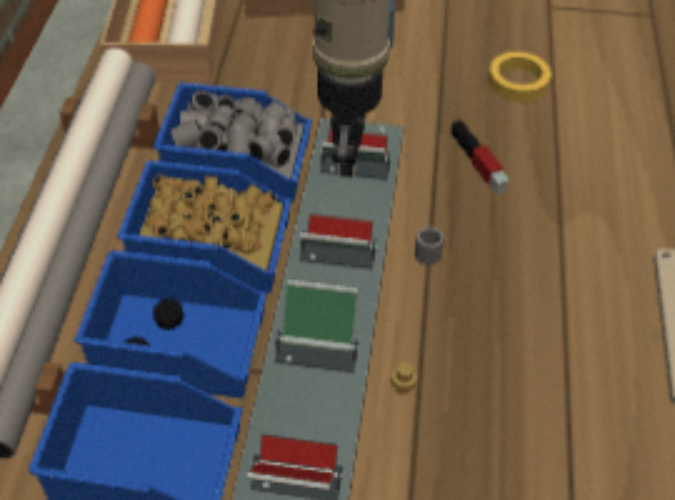

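The second call was refused because it was one zero short. The side view shows the shut fingers at about (345,165) beside the couplings tag, with nothing touched yet. I'll send the push again.

>>> step_arm(
  commands=[0,0,-0.012,0,0,0,0,0,0,-0.025,0,0,0,0,0,0,-0.04,0,0,0,0,0,0,-0.055,0,0,0,0,0,0,-0.07,0,0,0,0,0,0,-0.085,0,0,0,0,0,0,-0.1,0,0,0,0,0,0,-0.115,0,0,0,0,0,0,-0.13,0,0,0,0,0,0,-0.13,0,0,0,0],
)

```text
clock: 5.2
position: [0.5154, -0.2094, 0.0765]
ee_rot: [1.0, -0.013, 0.0, 0.0]
ft_force: [0.1, 0.7, -0.1]
grip_width: -0.004
grasp_force: 0.0
```

```bash
python3 - <<'E'
from h import *
o=get_obs(); print({k:np.round(o[k],3).tolist() for k in ("clock","position","ft_force")})
im=camera("side"); cv2.imwrite("pics/s3.png",cv2.resize(im[100:300,130:400,::-1],None,fx=2.5,fy=2.5))
E
```

```text
{'clock': 5.2, 'position': [0.515, -0.209, 0.076], 'ft_force': [0.088, 0.656, -0.06]}
```

View pics/s3.png

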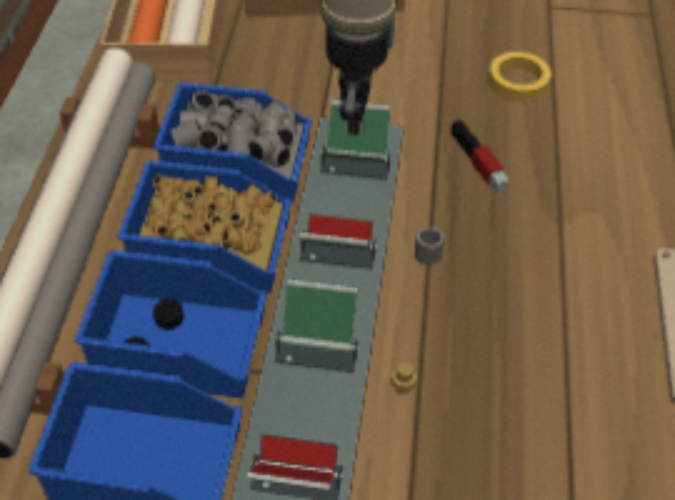

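The couplings tag at (358,130) now lies green on the right. Next I'll rise and move to the gap between caps and nipples.

>>> step_arm(
  commands=[0,0,0.02,0.08,0,0,0,0,0,0.02,0.16,0,0,0,0,0,0.02,0.18,0,0,0,0,0.005,0.1,0.18,0,0,0,0,0.01,0.2,0.18,0,0,0,0,0.01,0.3,0.18,0,0,0,0,0.01,0.397,0.18,0,0,0,0,0.01,0.397,0.18,0,0,0,0,0.01,0.397,0.18,0,0,0,0,0.01,0.397,0.18,0,0,0],
)

```text
clock: 6.5
position: [0.5215, 0.0283, 0.1841]
ee_rot: [1.0, -0.014, -0.0, 0.0]
ft_force: [1.5, -0.4, 0.2]
grip_width: 0.001
grasp_force: 0.0
```

>>> step_arm(
  commands=[0,0,0,-0.04,0,0,0,0,0,0,-0.08,0,0,0,0,0,0,-0.12,0,0,0,0,0,0,-0.16,0,0,0,0,0,0,-0.18,0,0,0,0,0,0,-0.18,0,0,0,0,0,0,-0.18,0,0,0,0,0,0,-0.18,0,0,0,0,0,0,-0.18,0,0,0,0,0,0,-0.18,0,0,0],
)

```text
clock: 7.75
position: [0.5217, 0.0297, 0.0768]
ee_rot: [1.0, -0.013, 0.0, 0.0]
ft_force: [-0.2, 0.6, 0.2]
grip_width: -0.001
grasp_force: 0.0
```

>>> step_arm(
  commands=[0,0,0.012,0,0,0,0,0,0,0.025,0,0,0,0,0,0,0.04,0,0,0,0,0,0,0.055,0,0,0,0,0,0,0.07,0,0,0,0,0,0,0.085,0,0,0,0,0,0,0.1,0,0,0,0,0,0,0.115,0,0,0,0,0,0,0.132,0,0,0,0,0,0,0.132,0,0,0,0],
)

```text
clock: 9.0
position: [0.5214, 0.11, 0.0766]
ee_rot: [1.0, -0.012, 0.0, -0.0]
ft_force: [0.5, 0.7, -0.5]
grip_width: 0.002
grasp_force: 0.0
```

>>> step_arm(
  commands=[0,0,0,0,0,0,0,0,0,0,0,0,0,0,0,0,-0.03,0,0,0,0,0,0,-0.06,0,0,0,0,0,0,-0.09,0,0,0,0,0,0,-0.12,0,0,0,0,0,0,-0.132,0,0,0,0,0,0,-0.132,0,0,0,0,0,0,-0.132,0,0,0,0,0,0,-0.132,0,0,0,0],
)

```text
clock: 10.25
position: [0.5215, 0.0305, 0.0766]
ee_rot: [1.0, -0.012, 0.0, -0.0]
ft_force: [0.6, 0.0, -0.2]
grip_width: -0.002
grasp_force: 0.0
```

>>> step_arm(
  commands=[0,0,-0.012,0,0,0,0,0,0,-0.025,0,0,0,0,0,0,-0.04,0,0,0,0,0,0,-0.055,0,0,0,0,0,0,-0.07,0,0,0,0,0,0,-0.085,0,0,0,0,0,0,-0.1,0,0,0,0,0,0,-0.115,0,0,0,0,0,0,-0.134,0,0,0,0,0,0,-0.134,0,0,0,0],
)

```text
clock: 11.5
position: [0.5215, -0.0519, 0.0765]
ee_rot: [1.0, -0.014, -0.0, 0.0]
ft_force: [0.5, -0.2, 0.4]
grip_width: 0.001
grasp_force: 0.0
```

>>> step_arm(
  commands=[0,0,0,0,0,0,0,0,0,0.02,0.08,0,0,0,0,0,0.02,0.16,0,0,0,0,0,0.02,0.22,0,0,0,0,-0.05,0.02,0.3,0,0,0,0,-0.1,0.02,0.34,0,0,0,0,-0.15,0.02,0.34,0,0,0,0,-0.15,0.02,0.34,0,0,0,0,-0.15,0.02,0.34,0,0,0,0,-0.15,0.02,0.34,0,0,0],
)

```text
clock: 12.75
position: [0.432, -0.0384, 0.2802]
ee_rot: [1.0, -0.013, -0.0, -0.0]
ft_force: [0.5, 0.4, -0.8]
grip_width: -0.001
grasp_force: 0.0
```

```bash
python3 - <<'E'
from h import *
o=get_obs(); print({k:np.round(o[k],3).tolist() for k in ("clock","position","ft_force")})
im=camera("side"); cv2.imwrite("pics/s4.png",cv2.resize(im[100:340,130:400,::-1],None,fx=2.5,fy=2.5))
E
```

```text
{'clock': 12.75, 'position': [0.432, -0.038, 0.28], 'ft_force': [0.481, 0.424, -0.831]}
```

View pics/s4.png

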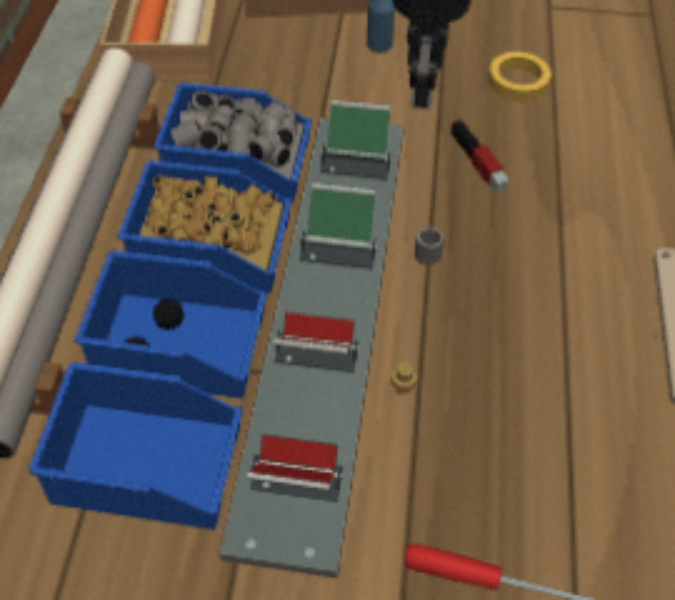

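The tags at (358,130) and (340,215) are green for couplings and nipples. Those at (318,330) and (297,460) are red for caps and elbows. The bins and loose items are where they were, and the arm is clear.

```bash
python3 -c "
from workcell import *
print(hand_in())"
```

```text
the job is handed in; nothing more can be done
None
```

I flipped three tags: couplings and nipples now show green, and caps now shows red. Elbows was already red. The last picture showed nothing else moved, and I handed the job in at about 13 s of the 48 s, but no verdict came back.

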